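# Turn the leaf of the grain-size chart book

## Robot

A 6-joint arm with a two-finger parallel gripper is mounted at the origin on a cart in front of the work surface, level with it; the furniture and walls round the work are solid. World frame = base frame: x ahead of the robot, y to its left, z up, the work surface at z = 0. Lengths are in m, angles in rad, forces in N, time in s.
With the tool pointing down it reaches from about 0.35 to 0.975 m from the base axis. Payload 17.4 kg.
Tool frame: the origin (TCP) lies midway between the tips of the shut fingers; the grasp point (between the pads) lies 19 mm behind it (ctrl.tcp_to_grasp is the distance from the TCP to the grasp point, in m); z points along the fingers, y is the direction in which the jaws open and shut (so a half turn about z gives the same grasp; the last joint's range is limited). The gripper opens to 85 mm and grips with 20 to 120 N. Pads are 22 mm wide; open, the fingers measure 114 mm over their backs; the gripper's body (76 mm by 85 mm) begins 54 mm behind the grasp point. The pads swing forward as they close: fully open they stand 13 mm farther back than shut.
Start: joints at [-1.318, 0.116, 1.442, -0, 1.584, -0.038], TCP at [0.194, -0.647, 0.231] pointing down, gripper open.
Joint ranges: [-2.83, 2.83], [-0.83, 2.19], [0.07, 2.5], [-1.14, 4.28], [0.01, 3], [-2.97, 2.97]. Speed limits (rad/s): [1.89, 1.89, 2.22, 3.14, 3.14, 3.14].

## Interface

Orientations are given as a rotation vector (axis times angle).
In Python, from station import ctrl gives the robot as it stands. Calls block until the motion is done:
- ctrl.move_to(position, orientation): joint-space move of the TCP to a pose.
- ctrl.move_straight(position, rotation=None, feed=0.15): straight line of the TCP; rotation=None keeps the orientation; feed is the mean speed in m/s.
- ctrl.set_joints(angles): joint-space move.
- ctrl.set_gripper(opening, f_grip=None): finger opening in m; f_grip is the grip in N (None keeps the last); returns when the fingers have stopped.
- ctrl.hold(seconds).
- ctrl.inverse_kinematics(position, orientation): joint angles nearest the present ones, or None.
- ctrl.get_image(name): name is "side" or "top"; returns the picture (400x640x3 uint8, blue, green, red); there is no depth.
- ctrl.camera_params(name): a dict with "fx", "fy", "cx", "cy" (pixels), "rvec" (rotation vector, rad) and "tvec" (3), from world to camera coordinates, as OpenCV has them. Camera axes: x right, y down, z forward; pixel columns grow to the right and rows downward; lengths in m; the calibration is good to about 2 mm. A picture is of the moment at which its call begins. camera_params takes no time and is no camera call.
A pose or a line that the arm cannot do raises ctrl.Unreachable and nothing moves.
- ctrl.finish_job(): hands the job in, once; it reports no verdict.
Readings, each from a call of its own:
- ctrl.current_clock(): time.
- ctrl.current_qpos(): joint angles.
- ctrl.current_qd(): joint speeds.
- ctrl.current_tau(): joint torques, N m.
- ctrl.current_ee_pos(): TCP position.
- ctrl.current_tool_rot(): TCP orientation.
- ctrl.current_contact_force(): force on the tool from outside, world axes, zero at the start.
- ctrl.current_moment(): the same for the moment, N m.
- ctrl.current_grip_width(): finger opening in m.
Only numpy, scipy, OpenCV 4.12 (cv2) and the standard library are available. Lean on these libraries where they do the work, as an engineer would, in place of code of your own. Each camera call takes 0.05 s, during which the arm holds its last target.

## Task

The chart book beside the microscope is to be turned to the next chart. First push the black loupe off the left page with the fingertips, so that it stands upright on the desk right beside the book; then push the half-raised, red-framed leaf over the ring spine and press it gently down until it lies flat on the left page. Only push and press: do not pick up the loupe, do not pinch the leaf, and leave everything else on the desk where it is.

Things in the scene. Friction and masses are not known exactly. Their poses are not given: they have to be found in the camera images.
- chart_book: Ring-bound chart book lying open on the desk, fixed. Origin: on the desk under the middle of the spine; x along the spine away from the robot, y to the left page, z up. Dark covers 3 mm thick, 156 mm along x, reaching 117 mm each side in y. On each a page block, 148 mm along x, |y| from 6 to 106 mm, its upper face 7 mm above the desk.
- spine_mid (a point): Middle of the leaf's hinge line, 9 mm above the desk, on the book's x axis. The steel rings along the spine stand up to 19 mm above the desk.
- leaf_turn (a joint): Angle of the stiff leaf about the spine, rad: 0 = flat on the right page, 1.57 = straight up, 3.14 = flat on the left page (stop). Starts half raised, 0.7 to 1.0. Leaf: 4 mm thick, 148 mm along the spine, free edge 106 mm from the hinge line, about 90 g. Stiff hinge: the leaf stays at any angle it is left at; moving it takes up to 0.14 N m (1.8 N at 80 mm from the hinge).
- leaf_edge (a point): Middle of the leaf's free edge, 106 mm from the hinge line. It rises easily if the finger moves along its arc, upward as well as toward the spine; a push dead level against the edge of a low leaf can jam by friction.
- chart_leaf: The stiff leaf: white chart panel in a red frame, with a red index tab 30 mm long that sticks out 11 mm beyond the free edge, 45 mm from the middle toward the robot. Origin on the hinge line at the middle of the spine; at joint 0 its axes are the book's, its panel reaches to -y and its front face looks up (+z). The fingers push on its back face, which looks up once turned.
- loupe: Black stand loupe, an upright cup 36 mm tall, 36 mm across up to 17 mm height and 40 mm across above, about 45 g, standing on the left page at the start. Origin: centre of its underside, z up.
- dropper_bottle: Bystander, to be left alone: brown dropper bottle with a black rubber bulb, 33 mm wide and 102 mm tall. Origin: centre of its underside.
- mount_black: Bystander, to be left alone: black resin-mounted metal sample, a disc 30 mm across and 19 mm tall. Origin: centre of its underside.
- mount_green: Bystander, to be left alone: dark green resin-mounted metal sample, a disc 30 mm across and 13 mm tall. Origin: centre of its underside.
- objective_case: Bystander, to be left alone: black round screw case, 43 mm across and 54 mm tall. Origin: centre of its underside.
- sample_jar: Bystander, to be left alone: clear open glass dish with small coloured samples in it, 61 mm across and 40 mm tall. Origin: centre of its underside.
- petri_dish: Bystander, to be left alone: flat open clear dish, 133 mm across and 16 mm tall. Origin: centre of its underside.
- wash_bottle: Bystander, to be left alone: brown bottle with a white ribbed cap, 46 mm across and 85 mm tall. Origin: centre of its underside.
Mind the look-alikes: they are no part of the job. What is shaped like the loupe but brown or orange is not meant.

How it is judged:
On the way, in this order (a step that is already met when the one before it is completed fails the run):
1. the loupe has been pushed off the book and stands upright on the desk (height (world z) of loupe between -0.01 and 0.002 m and angle between loupe's own z axis and vertical below 0.05 rad and horizontal distance between loupe and chart_book below 0.3 m and linear speed of loupe below 0.02 m/s), for 0.2 s.
2. the leaf has been turned past upright to the left (value of joint leaf_turn above 1.75 rad), for 0.1 s.
At the end, for the whole second after the job is handed in: Leaf flat on the left page (joint above 3.05 rad, free edge within 10 mm of flat); loupe at rest, upright (0.05 rad) on the desk, wholly off the book (underside within 2 mm of the desk), centre within 300 mm of the book's; every other thing within 20 mm of its start (value of joint leaf_turn above 3.05 rad and height (world z) of loupe between -0.01 and 0.002 m and angle between loupe's own z axis and vertical below 0.05 rad and horizontal distance between loupe and chart_book below 0.3 m and linear speed of loupe below 0.01 m/s and distance of each of dropper_bottle, mount_black, mount_green, objective_case, sample_jar, petri_dish, wash_bottle from where it was at the start of the episode below 0.02 m); the robot touches nothing.
It fails at once if the loupe is lifted (its underside more than 25 mm above the desk) (height (world z) of loupe above 0.025 m).
It fails at once if the leaf is pinched (fingers on both of its faces at once) (contact force between the fingers and leaf_front above 0.5 N and contact force between the fingers and leaf_back above 0.5 N).
It fails at once if the leaf is pressed with more than 30 N (contact force between anything else and chart_leaf above 30 N).
It fails at once if another thing on the desk is pushed 20 mm or more, or tipped (distance of any of dropper_bottle, mount_black, mount_green, objective_case, sample_jar, petri_dish, wash_bottle from where it was at the start of the episode above 0.02 m or angle between any of dropper_bottle, mount_black, mount_green, objective_case, sample_jar, petri_dish, wash_bottle's own z axis and vertical above 0.3 rad).
It also fails if it takes over 58 s, if anything falls off the work surface, if the arm or the gripper's body presses on something with over 40 N, if the wrist force passes 120 N, or if a joint passes its speed limit or range.

## Working session

There is one attempt and no reset: what is moved stays moved. The work goes in short steps, each a Python script; the robot and the scene stay as the last script left them, time stands still between calls to the robot, and variables do not carry over. Pictures are saved under pics/ and viewed, and the job is handed in when it is done.

```bash
ls; mkdir -p pics; python3 - <<'E'
from station import ctrl
import cv2
for n in("top","side"):
    im=ctrl.get_image(n); cv2.imwrite(f"pics/{n}0.png",im); print(n,ctrl.camera_params(n))
print(ctrl.current_clock(),ctrl.current_tool_rot(),ctrl.current_ee_pos(),ctrl.current_grip_width())
E
```

```text
pics
top {'fx': 384.9351229936579, 'fy': 384.9351229936579, 'cx': 320.85324401173494, 'cy': 195.54031245203439, 'rvec': array([ 2.13204485, -2.18204756,  0.1096577 ]), 'tvec': array([0.21110409, 0.55005679, 1.14275815])}
side {'fx': 372.2533216910435, 'fy': 372.2533216910435, 'cx': 317.85925283590416, 'cy': 203.90062145571127, 'rvec': array([ 2.15610535, -0.02230446, -0.01697453]), 'tvec': array([-0.57105809,  0.14792219,  0.95978267])}
0.1 [-3.10743959e+00 -4.54998997e-01  1.57301247e-04] [ 0.19349008 -0.64650914  0.23063318] 0.08505267815707072
```

View pics/top0.png

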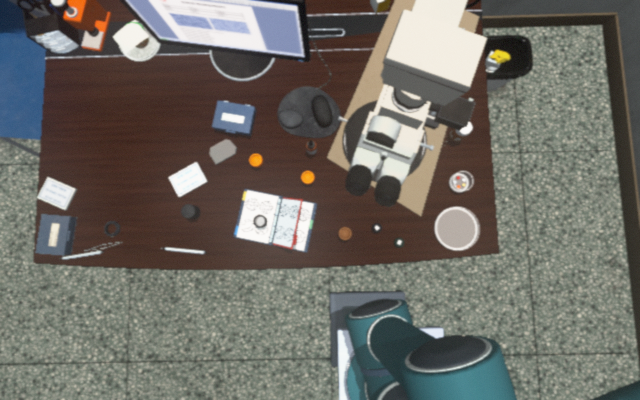

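View pics/side0.png

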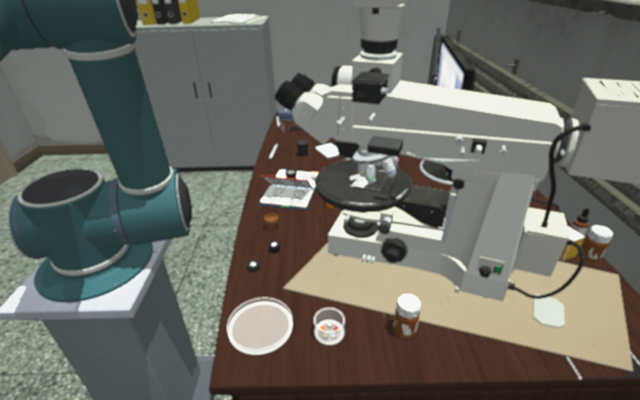

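The top view shows the book at about (275,220), the loupe on its left page at about (260,221), and the leaf's red edge near x≈300. I'll enlarge both views.

```bash
cat > h.py <<'E'
import numpy as np,cv2
from station import ctrl
def cam(n):
    c=ctrl.camera_params(n);R=cv2.Rodrigues(np.array(c['rvec']))[0]
    return c,R,np.array(c['tvec']).ravel()
def px2w(n,u,v,z):
    c,R,t=cam(n);d=R.T@np.array([(u-c['cx'])/c['fx'],(v-c['cy'])/c['fy'],1]);o=-R.T@t
    return o+d*(z-o[2])/d[2]
def w2px(n,P):
    c,R,t=cam(n);p=R@np.asarray(P,float)+t;return np.array([c['cx']+c['fx']*p[0]/p[2],c['cy']+c['fy']*p[1]/p[2]])
def crop(n,name,x0,y0,w,h,s,im=None):
    if im is None: im=ctrl.get_image(n)
    cv2.imwrite(f"pics/{name}.png",cv2.resize(im[y0:y0+h,x0:x0+w],None,fx=s,fy=s,interpolation=cv2.INTER_CUBIC))
E
python3 - <<'E'
from h import *
crop("top","t1",225,175,100,80,7,cv2.imread("pics/top0.png"))
crop("side","s1",240,150,100,70,7,cv2.imread("pics/side0.png"))
for u,v in [(244,190),(317,205),(309,250),(235,236)]: print(px2w("top",u,v,.003))
E
```

```text
[0.58151084 0.43986362 0.003     ]
[0.52875573 0.21131637 0.003     ]
[0.39013934 0.23894006 0.003     ]
[0.43823269 0.46782668 0.003     ]
```

View pics/t1.png

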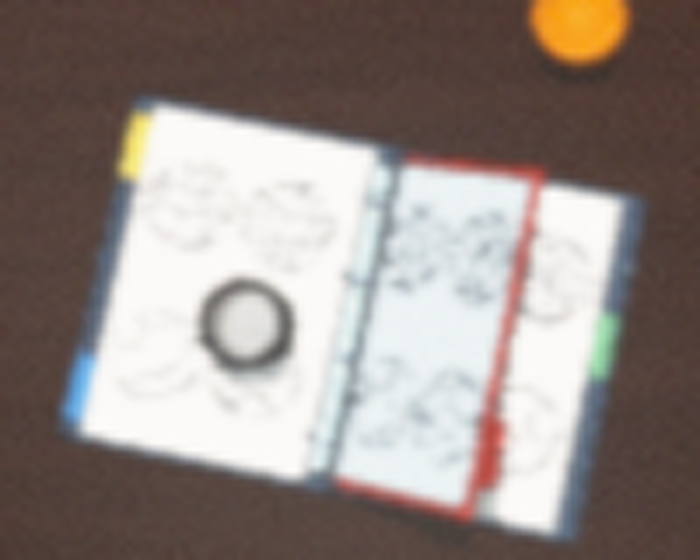

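View pics/s1.png

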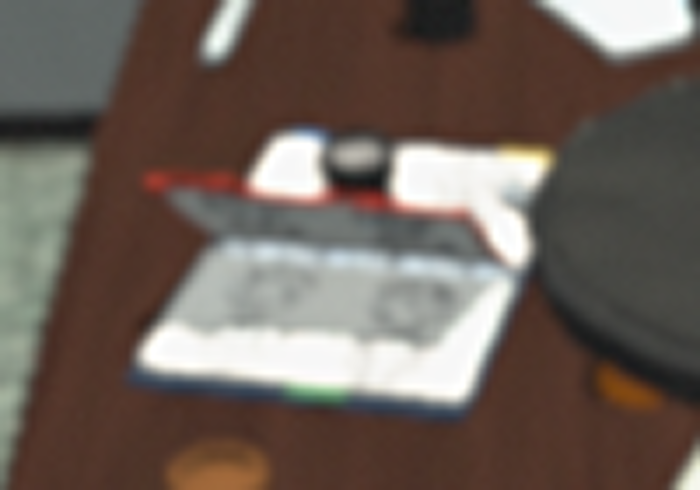

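```bash
cat >> h.py <<'E'
def cp(X,Y,x0=225,y0=175,s=7): return x0+(X+.5)/s-.5, y0+(Y+.5)/s-.5
E
python3 - <<'E'
from h import *
from scipy.optimize import least_squares
obs=[cp(*p) for p in [(142,98),(645,197),(575,540),(62,432)]]
loc=[(.078,.117),(.078,-.117),(-.078,-.117),(-.078,.117)]
def w(p,l,z): c,s=np.cos(p[2]),np.sin(p[2]); return np.array([p[0]+c*l[0]-s*l[1],p[1]+s*l[0]+c*l[1],z])
f=lambda p:np.ravel([w2px("top",w(p,l,.003))-o for l,o in zip(loc,obs)])
r=least_squares(f,[.48,.34,-.2]);print(r.x,r.fun.round(2));p=r.x
L=px2w("top",*cp(246,325),.043);print("loupe",L)
c,s=np.cos(p[2]),np.sin(p[2]);Rb=np.array([[c,-s],[s,c]]);print("loupe in book",Rb.T@(L[:2]-p[:2]))
# leaf free edge from two corners: (543,170) & (468,520)
def leafpt(x,rr,a): l=(x,-rr*np.cos(a)); return w(p,l,.009+rr*np.sin(a))
e=[cp(543,168),cp(468,520)]
g=lambda a:np.ravel([w2px("top",leafpt(x,.106,a[0]))-o for x,o in zip((.074,-.074),e)])
r=least_squares(g,[.85]);print("leaf",r.x,r.fun.round(2))
e=[cp(160,182,240,150),cp(470,215,240,150)]
for a in (.7,.8,.85,.9,1):print(a,w2px("side",leafpt(-.074,.106,a)),w2px("side",leafpt(.074,.106,a)));
print(e)
print("dists",[np.hypot(*w(p,l,0)[:2]).round(3) for l in [(0,.15),(0,.117),(.0,-.1),(0,.1),(-.078,.117),(.078,.15)]])
# loupe-like others in top
for nm,u,v in [("bottle?",190,212),("orange1",256,160),("orange2",308,177),("brown",345,233)]: print(nm,px2w("top",u,v,.036))
E
```

```text
[ 0.48616272  0.34201844 -0.2246802 ] [-0.49 -0.71  0.47 -0.07  0.25  0.32 -0.24  0.42]
loupe [0.48091009 0.38392547 0.043     ]
loupe in book [-0.01445726  0.03968346]
leaf [0.78709994] [-0.02 -0.1   0.09 -0.26]
0.7 [259.69479085 178.0299494 ] [306.26177124 182.35057984]
0.8 [260.22136509 174.70406618] [306.73595039 178.93562126]
0.85 [260.52453746 173.0808744 ] [306.99810719 177.26754748]
0.9 [260.85294985 171.49093959] [307.27581832 175.63272462]
1 [261.58090779 168.43016504] [307.87410834 172.48280917]
[(262.42857142857144, 175.57142857142858), (306.7142857142857, 180.28571428571428)]
dists [np.float64(0.713), np.float64(0.686), np.float64(0.524), np.float64(0.672), np.float64(0.644), np.float64(0.759)]
bottle? [0.51354436 0.5976251  0.036     ]
orange1 [0.66951043 0.39577725 0.036     ]
orange2 [0.6125071  0.23634311 0.036     ]
brown [0.43926628 0.12816364 0.036     ]
```

```bash
python3 - <<'E'
from h import *
for z in (.2,.3,.4): 
  for u,v in [(385,203),(348,190),(328,158),(420,215)]: print(z,(u,v),px2w("top",u,v,z)[:2].round(3))
from scipy.spatial.transform import Rotation as Ro
th=-.2247
for sg in (1,-1):
  y=sg*np.array([np.cos(th),np.sin(th),0]);z=np.array([0,0,-1.]);x=np.cross(y,z)
  rv=Ro.from_matrix(np.c_[x,y,z]).as_rotvec();print(sg,rv)
  for P in [(.3,.28,.3),(.486,.342,.12),(.506,.496,.02)]: print(P,ctrl.inverse_kinematics(P,rv))
for P in [(.12,-.36,.3),(.40,.0,.3),(.38,0,.3)]: 
  a=np.arctan2(P[1],P[0]); print(P,ctrl.inverse_kinematics(P,ctrl.current_tool_rot()))
crop("side","s2",260,50,180,160,4,cv2.imread("pics/side0.png"))
E
```

```text
0.2 (385, 203) [0.512 0.03 ]
0.2 (348, 190) [0.549 0.125]
0.2 (328, 158) [0.635 0.175]
0.2 (420, 215) [ 0.479 -0.059]
0.3 (385, 203) [0.503 0.045]
0.3 (348, 190) [0.536 0.131]
0.3 (328, 158) [0.614 0.176]
0.3 (420, 215) [ 0.473 -0.035]
0.4 (385, 203) [0.494 0.061]
0.4 (348, 190) [0.523 0.137]
0.4 (328, 158) [0.592 0.177]
0.4 (420, 215) [ 0.467 -0.01 ]
1 [2.45649034 1.95838189 0.        ]
(0.3, 0.28, 0.3) [ 6.88749305e-01 -4.85186962e-01  1.85278182e+00 -4.44089210e-16
  1.77399780e+00  9.13449305e-01]
(0.486, 0.342, 0.12) [ 5.70284574e-01 -6.75774219e-03  1.75160472e+00 -4.44089210e-16
  1.39674567e+00  7.94984574e-01]
(0.506, 0.496, 0.02) [ 7.39422009e-01  3.12904284e-01  1.56529739e+00 -4.44089210e-16
  1.26339098e+00  9.64122009e-01]
-1 [ 1.95838189 -2.45649034 -0.        ]
(0.3, 0.28, 0.3) [ 6.88749305e-01 -4.85186962e-01  1.85278182e+00 -4.44089210e-16
  1.77399780e+00 -2.22814335e+00]
(0.486, 0.342, 0.12) [ 5.70284574e-01 -6.75774219e-03  1.75160472e+00 -4.44089210e-16
  1.39674567e+00 -2.34660808e+00]
(0.506, 0.496, 0.02) [ 7.39422009e-01  3.12904284e-01  1.56529739e+00 -4.44089210e-16
  1.26339098e+00 -2.17747064e+00]
(0.12, -0.36, 0.3) [-1.31630353e+00 -5.58499273e-01  1.89914678e+00  1.16531506e-05
  1.80196868e+00 -3.62831845e-02]
(0.4, 0.0, 0.3) [-6.45011867e-02 -5.09692524e-01  1.86866996e+00  9.97817956e-04
  1.78292534e+00  1.21572642e+00]
(0.38, 0, 0.3) [-6.79002715e-02 -5.57767064e-01  1.89870093e+00  1.00078611e-03
  1.80097221e+00  1.21234558e+00]
```

View pics/s2.png

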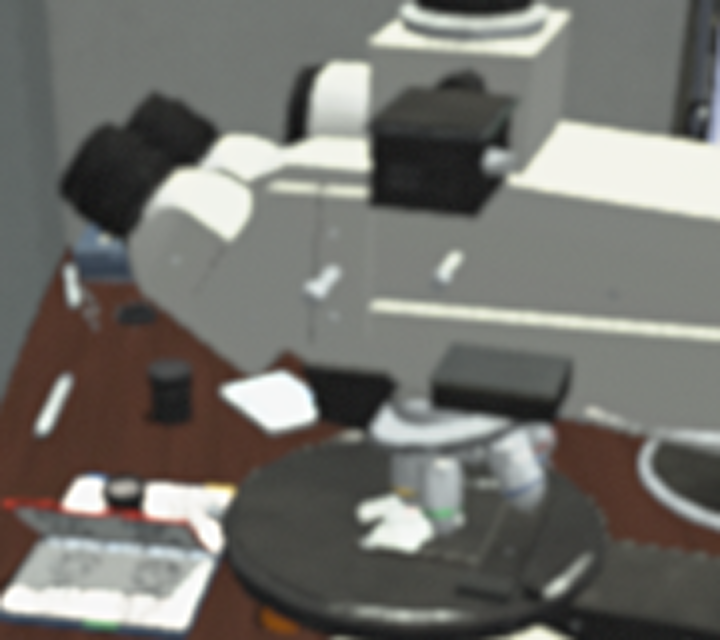

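```bash
cat >> h.py <<'E'
from scipy.spatial.transform import Rotation as Ro
TH=-.2247;O=np.array([.48616,.34202])
RV=np.array([2.45649034,1.95838189,0.])
def bw(x,y,z):
    c,s=np.cos(TH),np.sin(TH);return [O[0]+c*x-s*y,O[1]+s*x+c*y,z]
def bl(P):
    c,s=np.cos(TH),np.sin(TH);d=np.array(P[:2])-O;return np.array([c*d[0]+s*d[1],-s*d[0]+c*d[1],P[2]]).round(4)
def st(m=""): 
    f=ctrl.current_contact_force();c,s=np.cos(TH),np.sin(TH)
    print(m,"t",round(ctrl.current_clock(),2),"tcp",bl(ctrl.current_ee_pos()),"F",np.round([c*f[0]+s*f[1],-s*f[0]+c*f[1],f[2]],2),flush=True)
E
python3 - <<'E'
from h import *
ctrl.set_gripper(.018)
q=ctrl.inverse_kinematics([.092,-.36,.3],ctrl.current_tool_rot());ctrl.set_joints(q);st("retract")
q=np.array(q);q[0]=.57;q[5]=.7947;ctrl.set_joints(q);st("swing")
ctrl.move_to(bw(-.0145,.003,.12),RV);st("above")
crop("top","t2",205,155,140,110,5);crop("side","s3",230,110,120,110,5)
E
```

```text
retract t 1.94 tcp [-0.2276 -0.7727  0.3   ] F [-0.66 -0.56 -0.82]
swing t 4.68 tcp [-0.1559 -0.1596  0.3   ] F [ 0.89  0.53 -1.36]
above t 5.77 tcp [-0.0144  0.0029  0.1213] F [-1.07  0.66 -0.02]
```

View pics/t2.png

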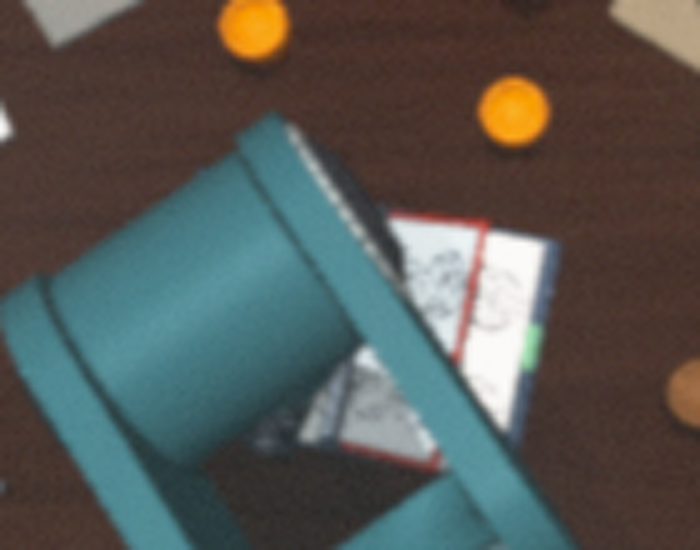

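View pics/s3.png

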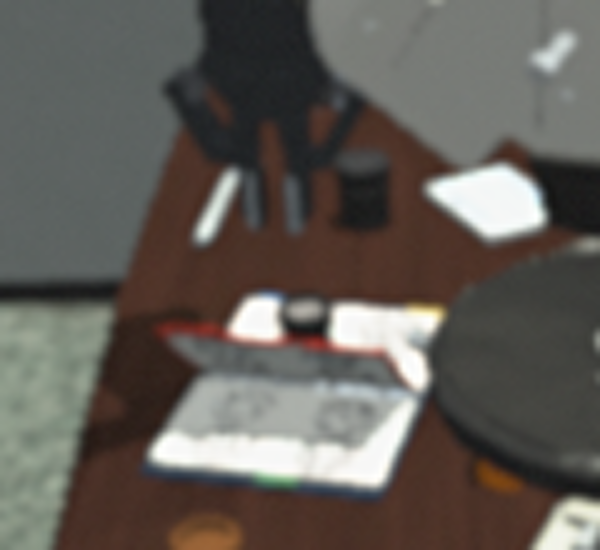

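The side view shows the two fingertips at crop (252,230) and (295,232), above and in line with the loupe at (305,315). Now I'll descend behind the loupe and push it left.

```bash
python3 - <<'E'
from h import *
print(w2px("side",ctrl.current_ee_pos()),"seen",cp(273,231,230,110,5))
ctrl.move_straight(bw(-.0145,.003,.024),feed=.1);st("down")
ctrl.move_straight(bw(-.0145,.032,.022),feed=.05);st()
ctrl.move_straight(bw(-.0145,.045,.013),feed=.05);st()
ctrl.move_straight(bw(-.0145,.062,.012),feed=.05);st()
crop("top","t3",205,155,140,110,5);crop("side","s4",230,110,120,110,5)
E
```

```text
[285.00527545 154.5374371 ] seen (284.2, 155.8)
down t 6.97 tcp [-0.0142  0.0033  0.0248] F [ 0.19 -0.27 -0.52]
 t 7.71 tcp [-0.0146  0.0319  0.0218] F [-0.61  0.39  0.33]
 t 8.18 tcp [-0.0147  0.045   0.0126] F [ 0.47 -0.6  -0.75]
 t 8.67 tcp [-0.0146  0.0622  0.0119] F [-0.61  0.26 -0.29]
```

View pics/s4.png

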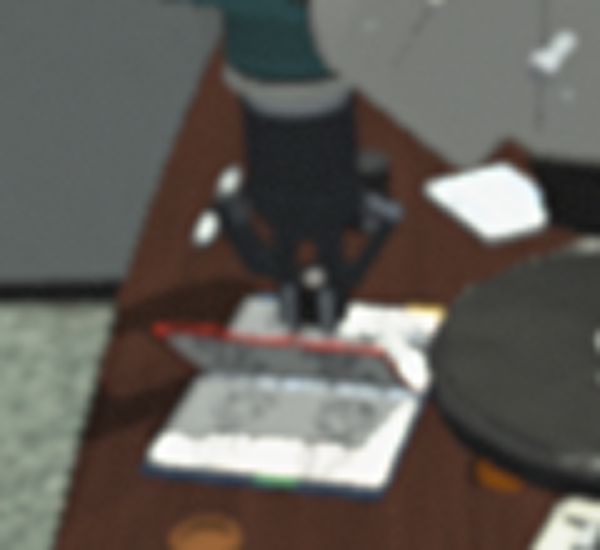

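View pics/t3.png

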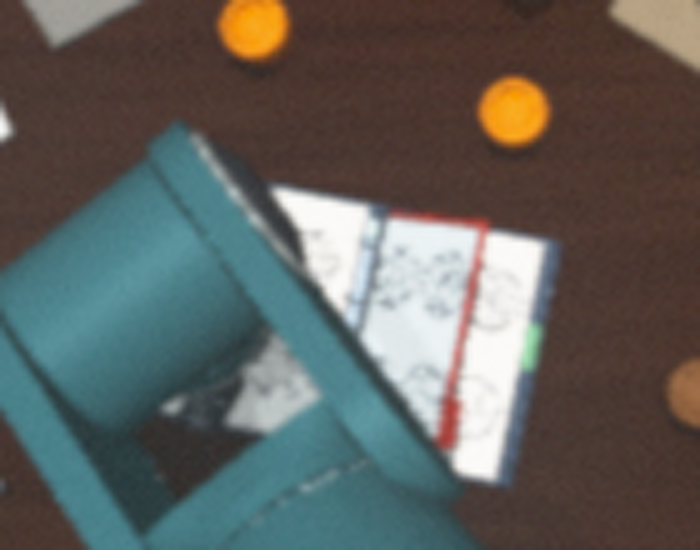

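The side view shows the loupe's light top at crop (313,275), centred in the gap between the fingers, with the leaf untouched. I'll push on slowly over the edge.

```bash
python3 - <<'E'
from h import *
for y in (.08,.1,.115,.132):
    ctrl.move_straight(bw(-.0145,y,.012),feed=.03);st()
ctrl.hold(.2)
crop("side","s5",230,110,120,110,5)
ctrl.move_straight(bw(-.0145,.118,.012),feed=.05)
ctrl.move_straight(bw(-.0145,.10,.15),feed=.15)
ctrl.move_to(bw(0,-.115,.16),RV);st()
crop("top","t4",185,145,150,110,5);crop("side","s6",230,110,120,110,5)
E
```

```text
t 9.52 tcp [-0.0146  0.08    0.0119] F [ 0.07 -0.28  0.53]
 t 10.33 tcp [-0.0146  0.1     0.0119] F [-0.45  0.3   0.98]
 t 10.98 tcp [-0.0146  0.115   0.0119] F [-0.19 -0.1  -0.39]
 t 11.7 tcp [-0.0145  0.132   0.0119] F [-0.29 -0.39 -0.68]
 t 14.32 tcp [ 1.000e-04 -1.143e-01  1.600e-01] F [-0.05  0.79 -0.  ]
```

View pics/s5.png

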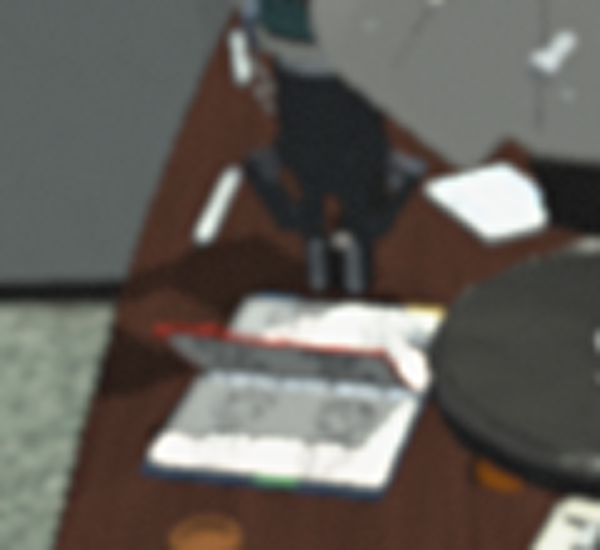

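View pics/t4.png

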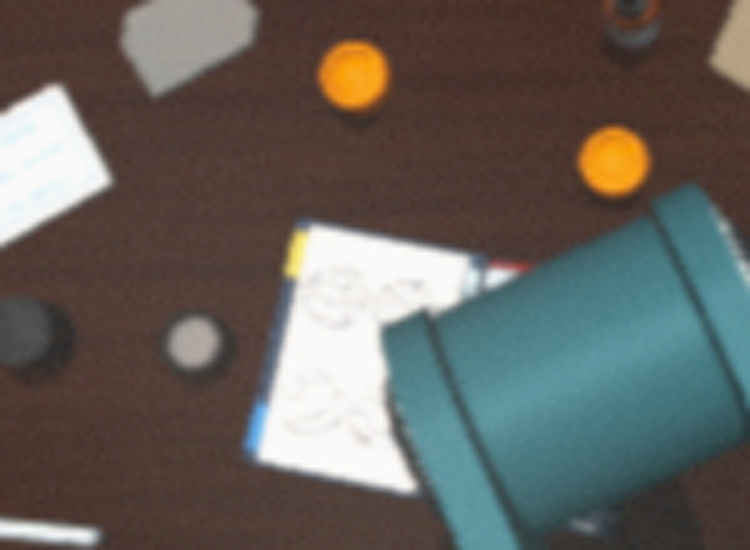

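View pics/s6.png

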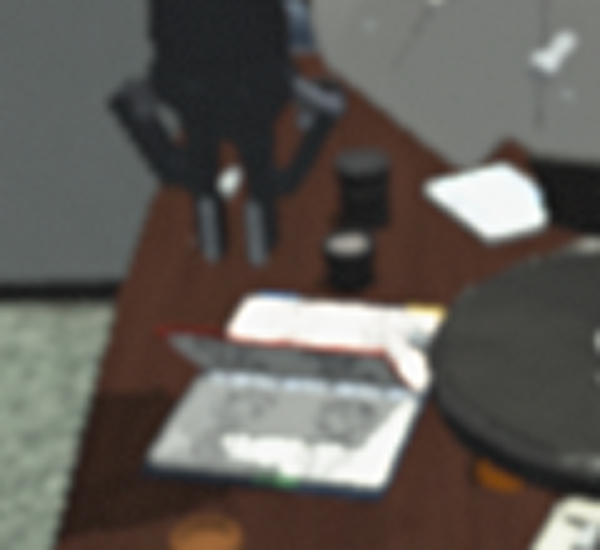

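Loupe's light top is at t4 crop (195,342): upright on bare desk, clear of the book and the black case. The fingers are now to the right of the leaf, so I'll turn it along its arc.

```bash
python3 - <<'E'
from h import *
L=px2w("top",*cp(195,342,185,145,5),.036);print("loupe",bl(L))
ctrl.set_gripper(0.0)
ctrl.move_straight(bw(0,-.112,.062),feed=.15);st("low")
for th in (.79,.9,1.0,1.1,1.2,1.3,1.4,1.5,1.6):
    ctrl.move_straight(bw(0,-.106*np.cos(th)-.0125,.009+.106*np.sin(th)-.022),feed=.06);st(f"{th:.2f}")
    f=np.linalg.norm(ctrl.current_contact_force())
    if f>12: print("STOP");break
crop("side","s7",230,110,120,110,5);crop("top","t5",205,155,140,110,5)
E
```

```text
loupe [-0.0127  0.154   0.036 ]
low t 15.54 tcp [ 0.0003 -0.1117  0.0629] F [-0.06  0.23 -0.05]
0.79 t 16.11 tcp [-0.0001 -0.0869  0.0622] F [ 0.7   0.57 -0.01]
0.90 t 16.45 tcp [ 0.0001 -0.078   0.0704] F [ 0.64 -0.58 -1.2 ]
1.00 t 16.77 tcp [ 0.     -0.0694  0.0764] F [ 0.39 -0.32 -0.24]
1.10 t 17.1 tcp [ 0.     -0.0602  0.0816] F [ 0.09  0.03 -0.12]
1.20 t 17.43 tcp [ 0.     -0.0505  0.0859] F [-0.   -0.18  0.72]
1.30 t 17.75 tcp [-0.     -0.0404  0.0893] F [-0.68  0.01  0.37]
1.40 t 18.07 tcp [-0.     -0.0302  0.0915] F [ 0.14 -0.73 -0.1 ]
1.50 t 18.4 tcp [-0.     -0.0196  0.0927] F [ 0.91 -0.68 -0.26]
1.60 t 18.73 tcp [-0.     -0.0091  0.0929] F [-0.29  0.5  -0.24]
```

View pics/s7.png

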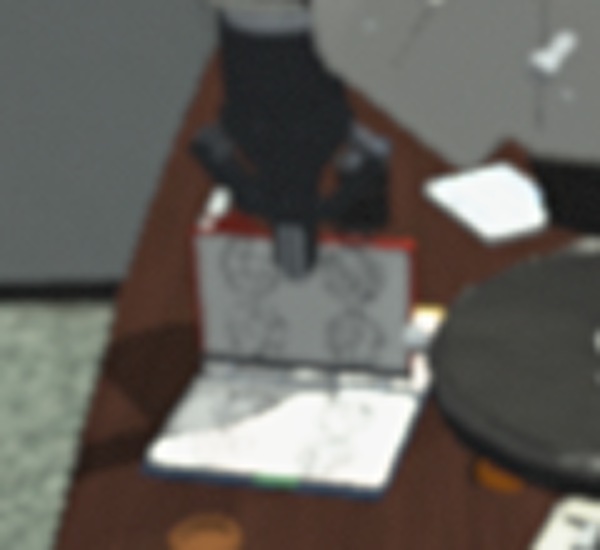

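The leaf now stands near upright in the side view, top edge at crop rows 225–240, with the fingertip on its back face at (293,250). I'll continue over to the left.

```bash
python3 - <<'E'
from h import *
r=.084
for th in (1.7,1.85,2.0,2.15,2.3,2.45,2.6,2.75,2.88,3.0,3.07,3.12):
    y=-r*np.cos(th)-.002*np.sin(th)-.011; z=.009+r*np.sin(th)-.002*np.cos(th)
    ctrl.move_straight(bw(0,y,z),feed=.06);st(f"{th:.2f}")
    f=np.linalg.norm(ctrl.current_contact_force())
    if f>10: print("STOP");break
crop("side","s8",230,110,120,110,5)
E
```

```text
1.70 t 19.1 tcp [-0.     -0.0019  0.0925] F [ 1.01  0.19 -0.45]
1.85 t 19.46 tcp [-0.0001  0.0106  0.09  ] F [-0.8  -0.55  0.75]
2.00 t 19.82 tcp [-0.0001  0.0224  0.0859] F [ 0.11 -0.42 -0.25]
2.15 t 20.18 tcp [-0.0001  0.0335  0.08  ] F [-0.41 -0.54  0.18]
2.30 t 20.53 tcp [-0.0002  0.0436  0.0725] F [ 0.58  0.16 -0.14]
2.45 t 20.89 tcp [-0.0002  0.0525  0.0636] F [ 0.13 -0.36  0.79]
2.60 t 21.25 tcp [-0.0002  0.06    0.0535] F [-0.92 -0.01 -0.15]
2.75 t 21.61 tcp [-0.0002  0.0658  0.0423] F [ 0.12  0.76 -0.3 ]
2.88 t 21.94 tcp [-0.0002  0.0695  0.0321] F [-0.22 -0.5  -0.15]
3.00 t 22.26 tcp [-0.0002  0.0717  0.0222] F [ 0.57 -0.35  0.43]
3.07 t 22.51 tcp [-0.0001  0.0725  0.0166] F [-0.98 -0.28 -0.31]
3.12 t 22.76 tcp [-0.0001  0.0728  0.0125] F [0.22 0.19 0.53]
```

View pics/s8.png

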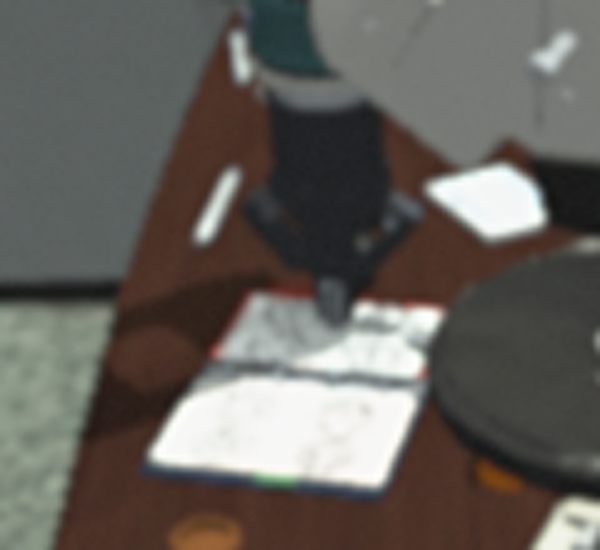

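The leaf is nearly flat over the left page, with its red far edge at crop y≈292. I'll press gently in 0.5 mm steps until I feel contact.

```bash
python3 - <<'E'
from h import *
for z in np.arange(.012,.0055,-.0005):
    ctrl.move_straight(bw(0,.073,z),feed=.02)
    F=np.mean([ctrl.current_contact_force() for _ in range(1)],0)
    print(round(z,4),ctrl.current_ee_pos()[2].round(4),F.round(2))
    if F[2]>6: break
ctrl.hold(.2);st("pressed")
ctrl.move_straight(bw(0,.073,.06),feed=.1)
ctrl.move_straight(bw(0,.05,.2),feed=.2)
q=ctrl.inverse_kinematics([.29,.2,.3],RV)
ctrl.set_joints(q);st("away")
ctrl.hold(.3)
crop("top","t6",185,145,150,110,5);crop("side","s9",230,110,120,110,5)
cv2.imwrite("pics/topend.png",ctrl.get_image("top"));cv2.imwrite("pics/sideend.png",ctrl.get_image("side"))
E
```

```text
0.012 0.012 [-0.34  0.4  -0.33]
0.0115 0.0115 [-0.14  0.37  0.2 ]
0.011 0.011 [ 0.37  0.22 -0.42]
0.0105 0.0108 [-0.65 -1.27  4.42]
0.01 0.0107 [-4.4  -3.94  9.63]
pressed t 24.26 tcp [0.0001 0.0731 0.0107] F [-2.5  -4.84  9.8 ]
away t 26.92 tcp [-0.1592 -0.1817  0.2994] F [0.69 1.02 0.22]
```

View pics/t6.png

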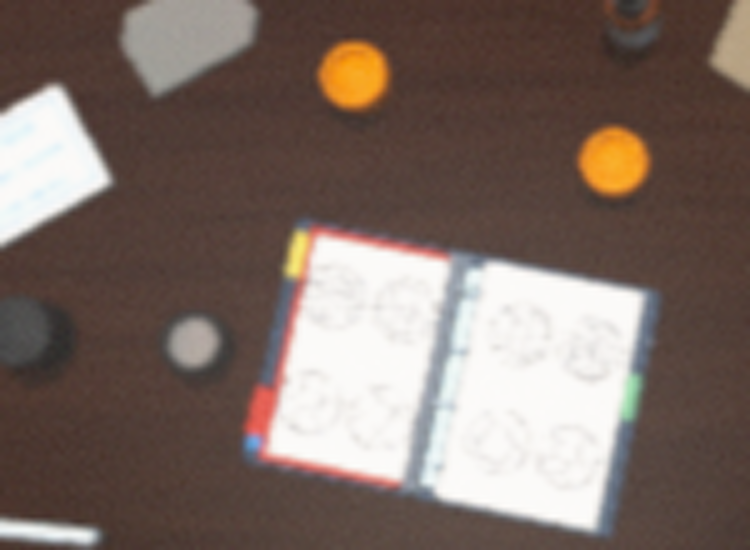

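View pics/s9.png

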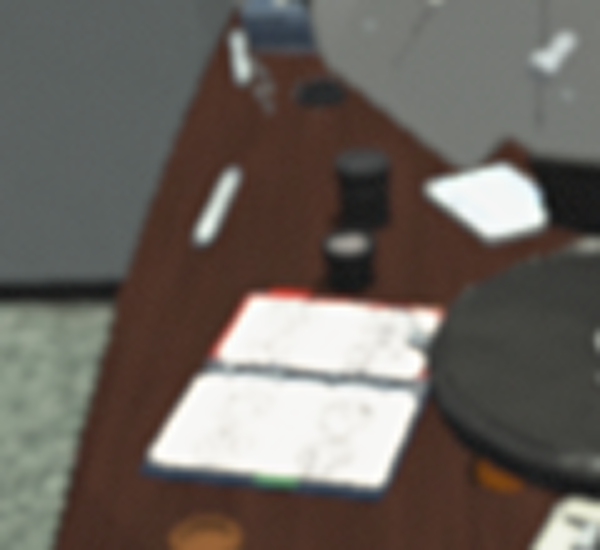

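View pics/sideend.png

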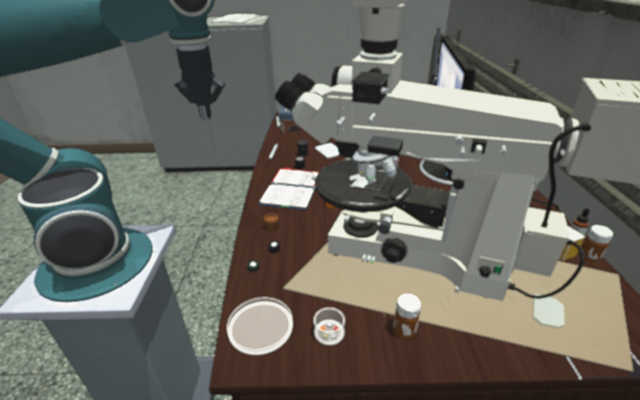

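The leaf lies flat on the left page, its red free edge from (312,232) to (265,455) in t6. The loupe stands upright at (195,342), the bystanders look unmoved, and the arm is clear.

```bash
python3 -c "
from station import ctrl
print(ctrl.finish_job(),ctrl.current_clock())"
```

```text
the job is handed in; nothing more can be done
the job is handed in; nothing more can be done
```

The leaf now lies flat on the left page and the loupe stands upright on the desk. I handed the job in shortly after 27 s of the 58 s allowed; no verdict is reported.

- **Loupe:** I pushed it left off the page with the fingertips, without gripping it. The pictures put its centre about 154 mm from the middle of the book, so about 17 mm clear of the cover.
- **Leaf:** I pushed it along its arc over the spine with the shut fingers on its back face only. I then pressed it down until the upward force read about 10 N (total about 11 N, limit 30 N). The fingertip stopped at 10.7 mm, which fits the 11 mm expected for a flat leaf.
- **Last checks:** The final pictures show the leaf flat, the loupe upright, the visible bystanders where they started, and the arm well clear. I judged the bystanders by eye and did not measure them. No check failed or disagreed.

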